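Feed the citrus press: load, tip and return the skip, then start it

TASK

Juice the lemon and the lime: lay both in the press's tipping skip, push the skip over past its detent until it lies fully tipped and both fruits have dropped into the hopper, then ease it back fully upright without letting it slam. Only then turn the inner start knob clockwise until its pointer stands at the single bar mark, leaving the outer pulp ring as it is. Do not disturb the glass under the spout, the champagne flute or the pepper mill.

Things in the scene. Friction and masses are not known exactly. Their poses are not given: they have to be found in the camera images.
- press: Citrus press, fixed, aluminium and steel; origin on the counter under the middle of the skip's hinge; x to its far side, y to its left, z up; yaw -0.3 to 0.1 rad. In mm: base x -120..155, y -108..108, 44 high; brackets and, on the right, the detent's spring strut at |y| 103..143 near x 0, up to z 160.
- skip (a joint): Angle of the tipping skip (rad) about the press's y axis through skip_hinge: 0 upright on its rest, growing as its handle goes forward (away from the robot), 1.25 at its stop, fully tipped. A spring detent holds it upright: about 10 N at the handle to push it off; the resistance ends near 0.5 rad.
- skip_hinge (a point): Middle of the hinge line, 135 mm above the counter, fixed; axes as the press. Past 0.5 rad the spring carries the skip on to the tipped stop, where it stays. On the way back about 6 N is needed at the handle until 0.5 rad; below that the spring pulls it upright and it slams (over 4 rad/s) unless held back; under 1 rad/s is gentle.
- skip_load (a point): Middle of the skip's floor, 4 mm above the sheet; moves with it. Upright: 69 mm to the robot's side of the hinge, at its height, axes as the press. Open scoop inside 198 mm (y), floor 74 deep (x), rising 8 degrees to a 45 degree front lip 45 high; back wall top 62 above the hinge, 47 behind this point; end plates 51 high. Two fruits fit side by side at y +-45.
- skip_handle (a point): Middle of the skip's handle, a round black grip 15 mm in diameter and 110 long along the press's y; moves with the skip. In the skip's frame it lies x -140, z +115 mm from the hinge (radius 181); 250 mm above the counter when upright, 316 at most. Free space of 40 mm all round it but for its two side arms at y +-85.
- hopper (a point): Middle of the open hopper's floor, 79 mm beyond the hinge, 55 mm above the counter; axes as the press. Inside x +-71, y +-101 mm; side rims 131 mm above the counter, far rim 161. Fruits lying in it have their centres below 115 mm.
- start_knob (a joint): Angle (rad) of the inner start knob, clockwise seen from above: at 0 its pointer points to the press's -x (towards the robot), at 1.57 to its +y (left), where the single bar mark is. It starts in the dotted off sector (0.05 to 0.45). Stops at 0 and 2.6; light friction, stays where it is left.
- knob_top (a point): Centre of the start knob's top face, 182 mm above the counter; the axis is upright. The inner knob is a fluted black cylinder 38 mm in diameter, 38 high; round its foot, 39 mm below this point, is the top of the outer ring, 72 mm in diameter.
- pulp_ring (a joint): Angle (rad) of the outer pulp ring, clockwise from above; set anywhere from -1.2 to 1.2 and to be left so. It turns very easily.
- ring_tab (a point): The pointer tab on the outer ring's rim, 36 mm from the axis, on top of the ring.
- lemon: Lemon, loose, 78 long (own x) x 55 (own y) x 56 high; origin under its middle, 28 mm below its centre; any yaw; about 0.1 kg.
- lemon_center (a point): Centre of the lemon, axes as the lemon.
- lime: Lime, loose, 53 (own x) x 46 (own y) x 48 high; origin under its middle, 24 mm below its centre; any yaw; about 0.05 kg.
- lime_center (a point): Centre of the lime, axes as the lime.
- mill: Wooden pepper mill, upright, 58 mm in diameter, 170 high; origin under its middle. Not to be disturbed. Lemon, lime and mill stand in three places in front of the press, two to its right and one to its left; which is which varies.
- tumbler: Glass tumbler on the drip tray under the spout, 79 in diameter, 90 high; origin under its middle. Not to be disturbed.
- flute: Champagne flute, upright, 71 mm in diameter, 220 high, near the left edge; origin under its middle. Not to be disturbed. Other things (tea chest 94 high and vase at the right rear, timer 45 high at the right front, corks, jars) are fixed and clear of the work by 50 mm or more.
- housing (a point): Middle of the top of the press housing, the closed block left of the hopper that carries the controls: in the press's frame x -85..150, y 125..243 mm, top at z 130. Its spout sticks out of its left flank to y 298 (x 35, z 104..127) over a drip tray 8 high (x -18..88, y 243..348).
- lamp_foot (a point): Point on the counter straight below the pendant lamp (fixed), whose underside hangs 550 mm above it: 111 mm in diameter, 185 high, on a stem from the ceiling. The arm's wrist must pass it on the robot's side and not knock it.

How it is judged:
By the outcome, as a careful person would: the job done as asked, in the order asked, and still so for the second after the job is handed in, with the robot touching nothing.
It also fails if it takes over 72 s, if anything falls off the work surface, if the arm or the gripper's body presses on something with over 40 N, if the wrist force passes 120 N, or if a joint passes its speed limit or range.

ROBOT

A 6-joint arm with a two-finger parallel gripper is mounted at the origin on a cart in front of the work surface, level with it; the furniture and walls round the work are solid. World frame = base frame: x ahead of the robot, y to its left, z up, the work surface at z = 0. Lengths are in m, angles in rad, forces in N, time in s.
With the tool pointing down it reaches from about 0.25 to 0.8 m from the base axis. Payload 3.9 kg.
Tool frame: the origin (TCP) lies on the centre line of the jaws, within the pads' length; the fingertips stand 11 mm ahead of it and the grasp point (between the pads) lies 8 mm behind it (arm.finger_overhang is the distance from the TCP to the fingertips, in m); z points along the fingers, y is the line along which they close (so a half turn about z gives the same grasp; the last joint's range is limited). The gripper opens to 85 mm and grips with 20 to 120 N. Pads are 22 mm wide; open, the fingers measure 114 mm over their backs; the gripper's body (76 mm by 85 mm) begins 54 mm behind the grasp point. The pads swing forward as they close: fully open they stand 13 mm farther back than shut.
Start: joints at [-1.34, 0.26, -0.138, 1.173, 0, 1.571], TCP at [0.12, -0.511, 0.242] pointing down, gripper open.
Joint ranges: [-2.78, 2.78], [-0.83, 1.72], [-1.28, 1.37], [-1.9, 2.12], [-1.57, 1.48], [-3.14, 3.14]. Speed limits (rad/s): [2.57, 2.57, 3.14, 3.14, 3.14, 3.14].

INTERFACE

Orientations are given as a 3x3 rotation matrix whose columns are the frame's x, y, z axes.
In Python, from plant import arm gives the robot as it stands.
- The arm moves only by the shell command python3 -m handwheel FILE [OPENING] [FORCE], which reads ROWS from the file FILE. ROWS is 1 to 12 rows, one to a line, with the numbers parted by commas; each row has 6 numbers: dx, dy, dz in shares of the most that a row can go, 1 being 50 mm, then a rotation vector rx, ry, rz in parts of the range, where 1.0 means pi rad; each row shifts and turns the commanded pose from where the row before left it, along the tool's axes as they then stand; what a row does not reach is not made up. A row lasts 1/10 s, in which the tool goes at most 0.05 m and 0.15 rad, less where a joint would pass 70% of its speed; a pose out of reach is approached as far as the arm can. OPENING is the opening from 0.0 (shut) to 1.0 (fully open), set as the command begins (- or left out keeps the last). The fingers move at their own pace and stop on an object; FORCE is the grip in N (left out, the last holds). Time passes only in rows, so rows that do not move let the fingers close. It prints the time, the measured TCP pose, the force, the opening and the grip force at its end. Input that does not fit is refused with a message, and nothing moves.
- arm.sense(): the state, without advancing time (a new reading comes with each control period).
- arm.grab_frame(name): name is "side" or "top"; returns a dict with "image" (384x512x3 uint8, red, green, blue), "fx", "fy", "cx", "cy" (pixels), "k1" (the pictures are not rectified: a ray, as slopes to the right and down, at radius r is drawn at 1 + k1 r^2 times it, then the intrinsics apply), "eye" and "rotation" of the camera in the world. Camera axes: x right, y down, z forward; pixel columns grow to the right and rows downward; lengths in m; the calibration is good to about 2 mm. A picture is of the moment at which its call begins. There is no depth.
- arm.job_done(): hands the job in; it is judged then, once.
Trained networks look in a picture, given as the dict that the camera call returned (one of the last four; its "shot" number tells which), for a name from the list of things; names that differ only in an ending like _2 or _b are one class to them, and where a whole thing is asked for, a point or a joint stands for the part that bears it (a point fixed in the world has none). Each returns a list of dicts, best first, with "conf" (0 to 1); they miss things now and then, are a little off and sometimes report something else, mostly with a low value. They report only what shows in the picture. A call takes as long as a camera call.
- arm.find_in(picture, thing): "bbox" ([left, top, right, bottom] in pixels, round what is visible of it).
- arm.trace(picture, thing): "pixels" (384x512 bool, what is visible of it) and "bbox" ([left, top, right, bottom] in pixels, round what is visible of it).
The state is a dict: "time_s": time; "joint_positions": joint angles; "dq": joint speeds; "joint_efforts": joint torques, N m; "position": TCP position; "ee_rot": TCP orientation; "ft_force": force on the tool from outside, world axes, zero at the start; "moment": the same for the moment, N m; "gripper_width": opening from 0.0 (shut) to 1.0 (fully open); "grip_force": force on a finger pad.
Only numpy, scipy, OpenCV 4.12 (cv2) and the standard library are available. Lean on these libraries where they do the work, as an engineer would, in place of code of your own. Each camera call takes 0.05 s, during which the arm holds its last target. There are 200 camera calls.

## Working session

There is one attempt and no reset: what is moved stays moved. The work goes in short steps, Python scripts to look and compute and a shell command to move; the robot and the scene stay as the last step left them, time stands still between calls to the robot, and variables do not carry over. Pictures are saved under pics/ and viewed, at most 10 in all, crops included, and the job is handed in when it is done.

```bash
mkdir -p pics
cat > h.py <<'E'
import numpy as np, cv2
from plant import arm
def ray(f,u,v):
    K=np.array([[f['fx'],0,f['cx']],[0,f['fy'],f['cy']],[0,0,1.]])
    p=cv2.undistortPoints(np.array([[[u,v]]],float),K,np.array([f['k1'],0,0,0,0.]))[0,0]
    d=np.array(f['rotation'])@np.array([p[0],p[1],1]); return np.array(f['eye']),d/np.linalg.norm(d)
def atz(f,u,v,z):
    e,d=ray(f,u,v); return e+d*(z-e[2])/d[2]
def proj(f,P):
    c=np.array(f['rotation']).T@(np.array(P)-f['eye']); x=c[:2]/c[2]; s=1+f['k1']*(x@x)
    return np.array([f['fx']*x[0]*s+f['cx'],f['fy']*x[1]*s+f['cy']])
def tri(f,a,g,b):
    e1,d1=ray(f,*a); e2,d2=ray(g,*b)
    s=np.linalg.lstsq(np.c_[d1,-d2],e2-e1,rcond=None)[0]
    p,q=e1+s[0]*d1,e2+s[1]*d2; return (p+q)/2,np.linalg.norm(p-q)
def cen(m):
    ys,xs=np.nonzero(m); return xs.mean(),ys.mean()
def state():
    s=arm.sense(); print('t',s['time_s'],'pos',np.round(s['position'],4),'F',np.round(s['ft_force'],1),'w',s['gripper_width'],s['grip_force']); print(np.round(s['ee_rot'],3).tolist(), np.round(s['joint_positions'],2)); return s
E
python3 - <<'E'
from h import *
s=state()
t=arm.grab_frame('top'); d=arm.grab_frame('side')
for n,f in (('top',t),('side',d)):
    cv2.imwrite(f'pics/{n}0.png',cv2.resize(f['image'][:,:,::-1],(800,600)))
    print(n,np.round(f['eye'],3),np.round(f['rotation'],3).tolist(),f['fx'],f['cx'],f['cy'],f['k1'])
    for th in ['lemon','lime','mill','skip_handle','start_knob','pulp_ring','ring_tab','press','tumbler','flute','knob_top','skip']:
        try:
            r=arm.trace(f,th)
            print(th,[(round(x['conf'],2),np.round(x['bbox']).tolist(),np.round(cen(x['pixels']),1).tolist()) for x in r[:2]])
        except Exception as e: print(th,e)
E
```

```text
t 0.0 pos [ 0.12   -0.5104  0.2415] F [-0.2 -0.6 -0.1] w 1.0021232225652206 0.0
[[0.973, 0.229, -0.0], [0.229, -0.973, 0.002], [0.0, -0.002, -1.0]] [-1.34  0.26 -0.14  1.17  0.    1.57]
top [-0.581  0.115  1.571] [[-0.072, -0.789, 0.61], [-0.997, 0.067, -0.031], [-0.017, -0.61, -0.792]] 469.32211765757904 250.4458156128916 182.2479869505561 0.05370099281287149
lemon []
lime []
mill []
skip_handle []
start_knob []
pulp_ring []
ring_tab []
press []
tumbler []
flute []
knob_top []
skip []
side [ 0.497 -0.942  0.79 ] [[1.0, 0.006, 0.011], [-0.007, -0.521, 0.854], [0.011, -0.854, -0.521]] 412.145880461357 255.57892422101716 191.55341015376607 -0.15412367657687756
lemon [(0.81, [214.0, 283.0, 235.0, 311.0], [223.9, 294.4]), (0.75, [226.0, 150.0, 336.0, 260.0], [283.4, 209.8])]
lime [(0.62, [209.0, 188.0, 221.0, 201.0], [214.6, 192.6])]
mill [(0.63, [172.0, 291.0, 199.0, 350.0], [186.4, 322.0]), (0.16, [228.0, 150.0, 335.0, 259.0], [283.8, 210.1])]
skip_handle [(0.63, [228.0, 153.0, 285.0, 230.0], [258.1, 191.3]), (0.27, [212.0, 187.0, 224.0, 199.0], [215.3, 192.8])]
start_knob [(0.43, [268.0, 158.0, 285.0, 171.0], [276.9, 162.1])]
pulp_ring []
ring_tab []
press [(0.57, [226.0, 149.0, 337.0, 262.0], [283.2, 209.6])]
tumbler [(0.6, [282.0, 162.0, 305.0, 167.0], [294.5, 163.6]), (0.42, [226.0, 151.0, 340.0, 259.0], [283.6, 209.6])]
flute [(0.63, [214.0, 120.0, 236.0, 183.0], [224.0, 146.0]), (0.23, [225.0, 151.0, 288.0, 233.0], [257.8, 191.0])]
knob_top [(0.68, [223.0, 148.0, 335.0, 260.0], [283.3, 209.5])]
skip [(0.84, [222.0, 150.0, 288.0, 237.0], [257.9, 191.3]), (0.45, [225.0, 142.0, 338.0, 260.0], [283.4, 209.4])]
```

View pics/top0.png

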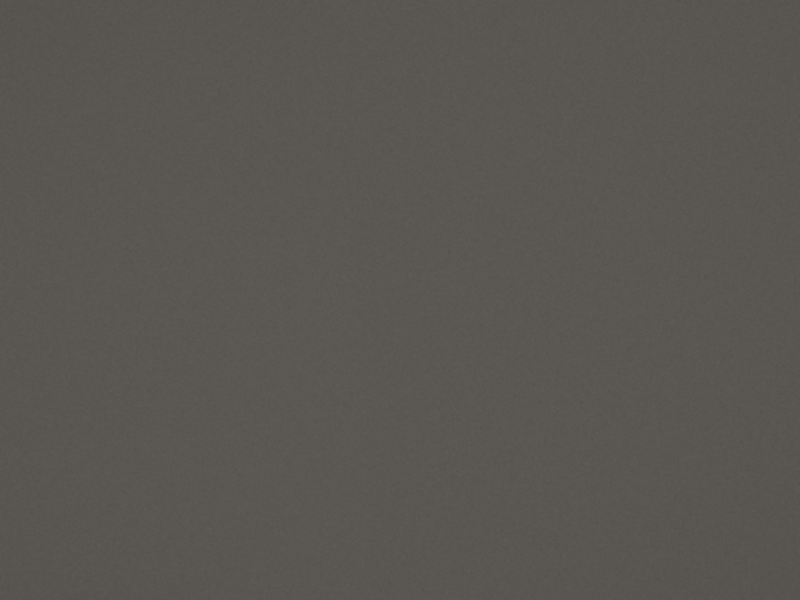

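View pics/side0.png

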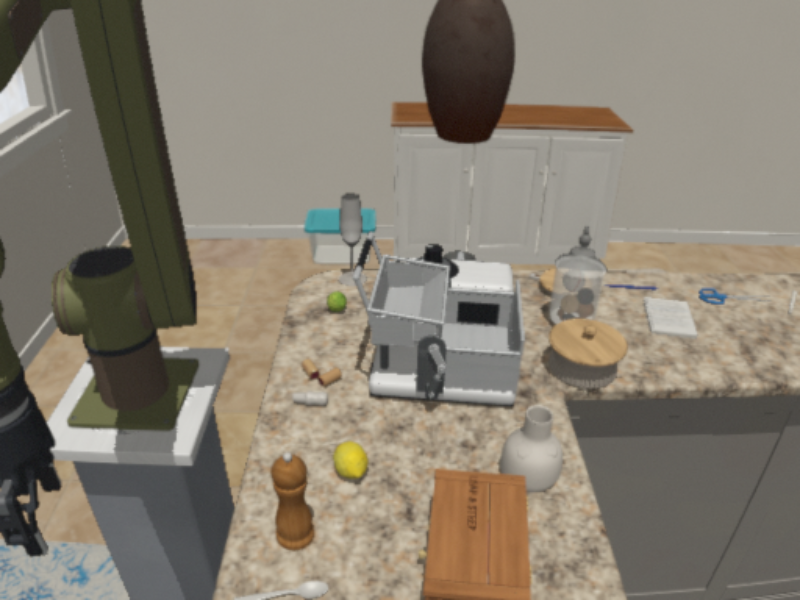

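The top view is blank grey (occluded or dead). The side view shows the lemon at (350,460), lime (337,301), mill (292,500) and press around (445,320), with the lamp at (468,70), all in 800x600 pixels. I'll measure with the side view and retry the top.

Run:
```python
from h import *
t=arm.grab_frame('top'); print(t['image'].std(axis=(0,1)),t['image'].mean())
d=arm.grab_frame('side')
for th,z in (('lemon',.028),('lime',.024),('mill',.085),('timer',0)):
    try: 
        for r in arm.trace(d,th)[:1]: 
            b=r['bbox']; print(th,r['conf'],atz(d,(b[0]+b[2])/2,(b[1]+b[3])/2,z),atz(d,*cen(r['pixels']),z))
    except Exception as e: print(e)
im=d['image'][130:270,200:350]
cv2.imwrite('pics/crop.png',cv2.resize(im[:,:,::-1],(640,597),interpolation=cv2.INTER_CUBIC))
```

```text
[1.83595315 1.86342061 1.8513138 ] 86.41359456380208
lemon 0.79 [ 0.4275278  -0.19797396  0.028     ] [ 0.42967681 -0.1918547   0.028     ]
lime 0.56 [0.37523103 0.3025535  0.024     ] [0.36974929 0.30180624 0.024     ]
mill 0.97 [ 0.35868567 -0.33181772  0.085     ] [ 0.35824747 -0.33673047  0.085     ]
it knows: flute, hopper, housing, knob_top, lemon, lemon_center, lime, lime_center, mill, press, pulp_ring, ring_tab, skip, skip_handle, skip_hinge, skip_load, start_knob, tumbler
```

View pics/crop.png

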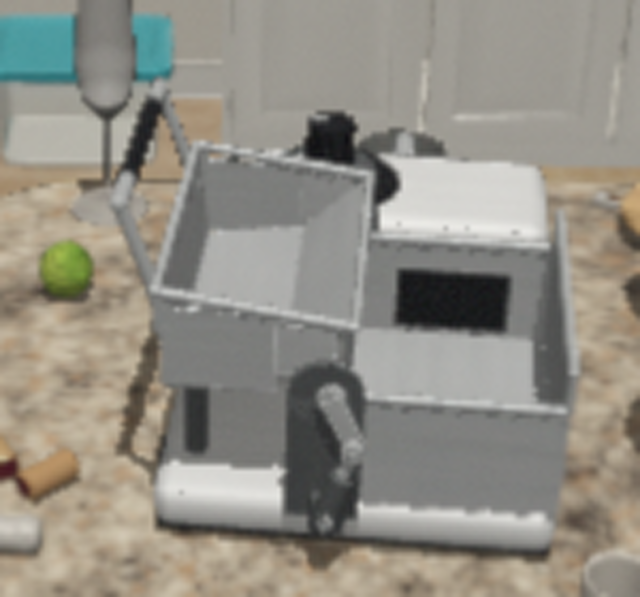

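The crop shows the skip empty, with its back-wall top corners at (372,172) and (357,325). The far hopper wall's top corners are at (560,210) and (578,372), the handle grip runs from (156,98) to (124,178), and the knob top is near (332,117). I'll fit the press pose to these.

Run:
```python
from h import *
from scipy.optimize import least_squares
d=arm.grab_frame('side')
ob=[((-22,99,197),(372,172)),((-22,-99,197),(357,325)),((150,101,161),(560,210)),((150,-101,161),(578,372)),((-140,55,250),(156,98)),((-140,-55,250),(124,178)),((150,-104,131),(566,408))]
P=np.array([o[0] for o in ob])/1000; U=np.array([o[1] for o in ob])/4.266+[200,130]
def W(q,P):
    c,s=np.cos(q[2]),np.sin(q[2]); return np.c_[q[0]+c*P[:,0]-s*P[:,1],q[1]+s*P[:,0]+c*P[:,1],P[:,2]]
f=lambda q:np.array([proj(d,p)-u for p,u in zip(W(q,P),U)])
r=least_squares(lambda q:f(q).ravel(),[.55,.1,-.1],loss='soft_l1')
print(r.x,np.round(f(r.x),1).tolist())
e=f(r.x)
kt=np.array([332,117])/4.266+[200,130]; K=atz(d,*kt,.182); print('knob',K)
c,s=np.cos(r.x[2]),np.sin(r.x[2]); v=K[:2]-r.x[:2]; print('in press',c*v[0]+s*v[1],-s*v[0]+c*v[1])
q=r.x; np.save('press.npy',q)
im=cv2.resize(d['image'][130:270,200:350,::-1],(640,597),interpolation=cv2.INTER_CUBIC)
def dr(p,col): 
    a=(proj(d,W(q,np.array([p])/1000)[0])-[200,130])*4.266; cv2.circle(im,tuple(int(v) for v in a),3,col,-1)
for p,_ in ob: dr(p,(0,0,255))
for p in [(-120,-108,0),(155,-108,0),(-120,-108,44),(155,-108,44),(0,-143,160),(0,-143,135),(-69,0,135),(-69,45,135),(-69,-45,135),(79,0,55),(-85,125,130),(150,125,130),(150,243,130),(8,-101,131)]: dr(p,(255,0,255))
cv2.imwrite('pics/fit.png',im)
def full(u0,v0,u1,v1,n):
    im=cv2.resize(d['image'][v0:v1,u0:u1,::-1],None,fx=6,fy=6,interpolation=cv2.INTER_CUBIC); cv2.imwrite(n,im)
full(200,270,260,320,'pics/lem.png')
```

```text
[ 0.58741969  0.08044498 -0.12176678] [[-10.1, -4.2], [-11.8, -5.6], [0.6, 0.5], [-0.4, -0.5], [0.3, 1.7], [1.5, 0.7], [1.2, 0.8]]
knob [0.5851675  0.27132951 0.182     ]
in press -0.025421512332755063 0.18919758390173672
```

View pics/fit.png

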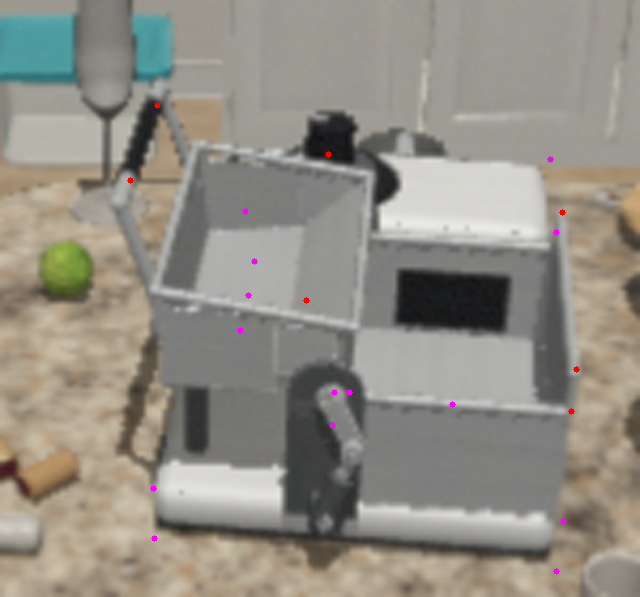

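View pics/lem.png

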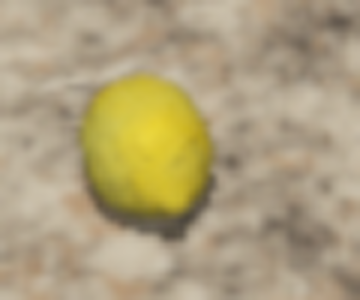

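The red fit points land well on the far wall and handle. I had misassigned the back wall: it is on the robot's side, at x -116. The lemon's long axis points mostly toward the camera, with its tip at the lower right. Next: refit the press, fit ellipsoid outlines to the fruits and locate the lamp.

```bash
cat >> h.py <<'E'
def W(P,q=None):
    q=np.load('press.npy') if q is None else q
    P=np.atleast_2d(P)/1000.; c,s=np.cos(q[2]),np.sin(q[2]); return np.c_[q[0]+c*P[:,0]-s*P[:,1],q[1]+s*P[:,0]+c*P[:,1],P[:,2]]
def ell(f,c,yaw,ax):
    rng=np.random.default_rng(0).normal(size=(600,3)); rng/=np.linalg.norm(rng,axis=1)[:,None]
    p=rng*ax; c_,s_=np.cos(yaw),np.sin(yaw); p=np.c_[c_*p[:,0]-s_*p[:,1],s_*p[:,0]+c_*p[:,1],p[:,2]]+c
    return cv2.convexHull(np.array([proj(f,x) for x in p],np.float32))[:,0]
def colmask(f,lo,hi,box):
    h=cv2.cvtColor(f['image'],cv2.COLOR_RGB2HSV); m=cv2.inRange(h,lo,hi); k=np.zeros_like(m); a,b,c,d=box; k[b:d,a:c]=m[b:d,a:c]; return k
def moms(poly):
    m=cv2.moments((poly*8).astype(np.int32)); A=m['m00']/64
    return np.array([m['m10']/m['m00']/8,m['m01']/m['m00']/8,np.sqrt(A),m['mu20']/m['m00']/64,m['mu11']/m['m00']/64,m['mu02']/m['m00']/64])
def go(tgt,rx=None,n=None,steps=True):
    """rows to reach tgt (pointing down) with tool-x yaw rx"""
    s=arm.sense(); R=np.array(s['ee_rot']); p=np.array(s['position']); y0=np.arctan2(R[1,0],R[0,0])
    phi=0 if rx is None else (rx-y0+np.pi/2)%np.pi-np.pi/2   # half-turn symmetric
    dz=-phi # tool z is down
    D=R.T@(np.array(tgt)-p); N=n or int(max(np.ceil(np.linalg.norm(D)/.045),np.ceil(abs(phi)/.14),1))
    a=dz/N*np.arange(N); S=sum(np.array([[np.cos(t),-np.sin(t)],[np.sin(t),np.cos(t)]]) for t in a)
    d=np.linalg.solve(S,D[:2]); print('N',N,'row',np.round([*d,D[2]/N,0,0,dz/N],4).tolist(),'yaw',round(y0,3),'j6',round(s['joint_positions'][5],2));
E
python3 - <<'E'
from h import *
from scipy.optimize import least_squares
d=arm.grab_frame('side')
ob=[((-116,99,197),(200,148)),((-116,-99,197),(156,290)),((150,101,161),(560,210)),((150,-101,161),(578,372)),((-140,55,250),(156,98)),((-140,-55,250),(124,178)),((150,-104,131),(566,408)),((150,125,130),(548,240)),((150,243,130),(545,163))]
P=np.array([o[0] for o in ob]); U=np.array([o[1] for o in ob])/4.266+[200,130]
f=lambda q:np.array([proj(d,p)-u for p,u in zip(W(P,q),U)])
r=least_squares(lambda q:f(q).ravel(),[.58,.08,-.12],loss='soft_l1'); q=r.x; np.save('press.npy',q)
print('press',q,np.round(f(q),1).tolist())
for n in ('skip_handle','start_knob','knob_top','pulp_ring','flute','tumbler'):
    print(n,[(round(x['conf'],2),np.round(x['bbox'],1).tolist()) for x in arm.find_in(d,n)[:2]])
print('knob pred px',proj(d,W([-25,184,182])[0]),'handle',W([-140,0,250]),'load',W([[-69,45,135],[-69,-45,135]]))
print('lamp',atz(d,300,86,.55),'flute',atz(d,224,176,0))
for n,lo,hi,box,ax in (('lemon',(20,110,90),(35,255,255),(205,275,245,320),(.039,.0275,.028)),('lime',(35,90,40),(60,255,255),(203,182,226,206),(.0265,.023,.024))):
    m=colmask(d,lo,hi,box); c=max(cv2.findContours(m,cv2.RETR_EXTERNAL,cv2.CHAIN_APPROX_NONE)[0],key=cv2.contourArea)
    k=np.zeros_like(m); cv2.drawContours(k,[c],-1,1,-1); mm=cv2.moments(k,True); A=mm['m00']
    o=np.array([mm['m10']/A,mm['m01']/A,np.sqrt(A),mm['mu20']/A,mm['mu11']/A,mm['mu02']/A])
    c0=atz(d,o[0],o[1],ax[2])
    for y in (0,.8,1.6,2.4):
        r=least_squares(lambda v:(moms(ell(d,[v[0],v[1],ax[2]],v[2],ax))-o),[c0[0],c0[1],y],diff_step=1e-3,x_scale=[.01,.01,.3])
        print(n,np.round(r.x,4),round(r.cost,3),np.round(r.fun,2),np.round(o,1))
E
```

```text
press [ 0.58524301  0.08103214 -0.12107292] [[-0.7, -0.5], [-0.3, -0.0], [-0.1, 0.4], [-1.2, -0.6], [-0.5, 1.6], [0.8, 0.6], [0.4, 0.6], [1.4, -1.9], [0.7, -1.0]]
skip_handle [(0.86, [225.8, 148.6, 286.3, 237.2])]
start_knob [(0.57, [269.9, 157.6, 284.7, 171.8])]
knob_top [(0.6, [224.1, 151.6, 334.4, 259.8])]
pulp_ring []
flute [(0.89, [214.7, 119.2, 233.0, 181.3])]
tumbler [(0.59, [281.9, 160.0, 306.3, 165.7])]
knob pred px [277.13267102 158.05344936] handle [[0.44626786 0.09794097 0.25      ]] load [[0.52218309 0.13403636 0.135     ]
 [0.51131313 0.04469519 0.135     ]]
lamp [ 0.5929736  -0.14663477  0.55      ] flute [0.39151954 0.46902886 0.        ]
lemon [ 0.4127 -0.1695  0.    ] 380.523 [-6.39 -6.72  1.99 24.65 -3.34 -7.22] [223.9 294.1  20.5  31.5   3.3  36.3]
lemon [ 0.4341 -0.1935  0.9727] 146.264 [  1.26   0.19   1.53   8.4  -14.11   4.34] [223.9 294.1  20.5  31.5   3.3  36.3]
lemon [ 0.4304 -0.1932  1.5945] 53.287 [-0.09  0.14  0.83 -2.37 -4.16  9.1 ] [223.9 294.1  20.5  31.5   3.3  36.3]
lemon [ 0.428  -0.1903  1.968 ] 28.622 [-0.88 -0.74  0.94  0.71  2.94  6.78] [223.9 294.1  20.5  31.5   3.3  36.3]
lime [0.3702 0.3051 0.    ] 15.845 [-0.07 -0.04  1.65  5.33 -0.2   0.74] [2.151e+02 1.926e+02 1.080e+01 8.400e+00 2.000e-01 1.040e+01]
lime [0.3702 0.3052 0.7983] 9.904 [-0.08 -0.05  1.4   3.9  -1.15  1.14] [2.151e+02 1.926e+02 1.080e+01 8.400e+00 2.000e-01 1.040e+01]
lime [0.3701 0.3061 1.5854] 3.891 [-0.08 -0.17  1.03  1.99 -0.3   1.62] [2.151e+02 1.926e+02 1.080e+01 8.400e+00 2.000e-01 1.040e+01]
lime [0.3702 0.3052 2.4   ] 8.036 [-0.06 -0.06  1.3   3.59  0.58  1.06] [2.151e+02 1.926e+02 1.080e+01 8.400e+00 2.000e-01 1.040e+01]
```

```bash
python3 -c "
from h import *
go([.430,-.193,.24],1.8)"
```

```text
N 12 row [0.0406, 0.0062, 0.0002, 0.0, 0.0, -0.1308] yaw 0.231 j6 1.57
```

The manual's scale: shifts go in shares of 50 mm and turns go in shares of pi rad. Converting my numbers, 0.0406 m is 0.812, 0.0062 m is 0.124, -0.1308 rad is -0.0416.

```bash
echo '0.812,0.124,0,0,0,-0.0416
0.812,0.124,0,0,0,-0.0416
0.812,0.124,0,0,0,-0.0416
0.812,0.124,0,0,0,-0.0416
0.812,0.124,0,0,0,-0.0416
0.812,0.124,0,0,0,-0.0416
0.812,0.124,0,0,0,-0.0416
0.812,0.124,0,0,0,-0.0416
0.812,0.124,0,0,0,-0.0416
0.812,0.124,0,0,0,-0.0416
0.812,0.124,0,0,0,-0.0416
0.812,0.124,0,0,0,-0.0416' > next.json && python3 -m handwheel next.json 1.0 40
python3 - <<'E'
from h import *
state(); go([.430,-.193,.024],1.8)
t=arm.grab_frame('top'); print(t['image'].std())
E
```

```text
time_s: 3.15
position: [0.4308, -0.1914, 0.2423]
ee_rot: [[-0.233, 0.972, 0.001], [0.972, 0.233, -0.0], [-0.0, 0.001, -1.0]]
ft_force: [1.1, -0.4, 0.8]
gripper_width: 1.002
grip_force: 0.0
t 3.15 pos [ 0.4308 -0.1914  0.2423] F [ 1.1 -0.4  0.8] w 1.001952201339196 0.0
[[-0.233, 0.972, 0.001], [0.972, 0.233, -0.0], [-0.0, 0.001, -1.0]] [-0.42  0.17 -0.26  1.14  0.    0.92]
N 5 row [-0.0003, -0.0003, 0.0437, 0.0, 0.0, 0.0012] yaw 1.806 j6 0.92
3.4581858164672954
```

```bash
echo '0,0,0.9,0,0,0
0,0,0.9,0,0,0
0,0,0.9,0,0,0
0,0,0.9,0,0,0
0,0,0.6,0,0,0
0,0,0.24,0,0,0
0,0,0,0,0,0' > next.json && python3 -m handwheel next.json 1.0 40; echo '0,0,0,0,0,0
0,0,0,0,0,0
0,0,0,0,0,0
0,0,0,0,0,0
0,0,0,0,0,0
0,0,0,0,0,0' > next.json && python3 -m handwheel next.json 0.3 25
```

```text
time_s: 3.9
position: [0.4281, -0.1923, 0.0184]
ee_rot: [[-0.227, 0.974, -0.004], [0.974, 0.227, 0.002], [0.003, -0.004, -1.0]]
ft_force: [0.3, -0.6, -0.8]
gripper_width: 0.997
grip_force: 0.0
time_s: 4.5
position: [0.4308, -0.1936, 0.0219]
ee_rot: [[-0.227, 0.974, 0.002], [0.974, 0.227, -0.002], [-0.002, 0.002, -1.0]]
ft_force: [-2.3, 0.2, 5.2]
gripper_width: 0.623
grip_force: 25.7
```

Converted, -0.045 m is -0.9, -0.035 m is -0.7.

```bash
echo '0,0,-0.6,0,0,0
0,0,-0.9,0,0,0
0,0,-0.9,0,0,0
0,0,-0.9,0,0,0
0,0,-0.9,0,0,0
0,0,-0.7,0,0,0' > next.json && python3 -m handwheel next.json; python3 -c "
from h import *
p=W([-62,-46,0])[0]; print(p)
go([p[0],p[1],.26],1.45)"
```

```text
time_s: 5.1
position: [0.4304, -0.1931, 0.269]
ee_rot: [[-0.227, 0.974, 0.004], [0.974, 0.228, -0.002], [-0.003, 0.004, -1.0]]
ft_force: [0.1, -0.8, -2.0]
gripper_width: 0.625
grip_force: 27.2
[0.51814111 0.04285707 0.        ]
N 6 row [0.0382, 0.0179, 0.0015, 0.0, 0.0, 0.0584] yaw 1.8 j6 0.92
```

Converted, 0.0382 m is 0.764, 0.0179 m is 0.358, 0.0584 rad is 0.0186.

```bash
echo '0.764,0.358,0,0,0,0.0186
0.764,0.358,0,0,0,0.0186
0.764,0.358,0,0,0,0.0186
0.764,0.358,0,0,0,0.0186
0.764,0.358,0,0,0,0.0186
0.764,0.358,0,0,0,0.0186
0,0,0,0,0,0' > next.json && python3 -m handwheel next.json;  python3 - <<'E'
from h import *
state(); p=W([-62,-46,0])[0]; go([p[0],p[1],.166],1.45)
d=arm.grab_frame('side'); im=cv2.resize(d['image'][100:270,190:350,::-1],None,fx=3.5,fy=3.5,interpolation=cv2.INTER_CUBIC); cv2.imwrite('pics/a1.png',im)
E
```

```text
time_s: 5.8
position: [0.5198, 0.0474, 0.2657]
ee_rot: [[0.116, 0.993, 0.003], [0.993, -0.116, 0.002], [0.003, 0.003, -1.0]]
ft_force: [0.2, -1.1, -1.5]
gripper_width: 0.628
grip_force: 27.2
t 5.8 pos [0.5198 0.0474 0.2657] F [ 0.2 -1.1 -1.5] w 0.627887332470801 27.168133780360222
[[0.116, 0.993, 0.003], [0.993, -0.116, 0.002], [0.003, 0.003, -1.0]] [ 0.09  0.24 -0.1   1.22  0.    1.78]
N 3 row [-0.0017, -0.0004, 0.0332, 0.0, 0.0, 0.0016] yaw 1.455 j6 1.78
```

View pics/a1.png

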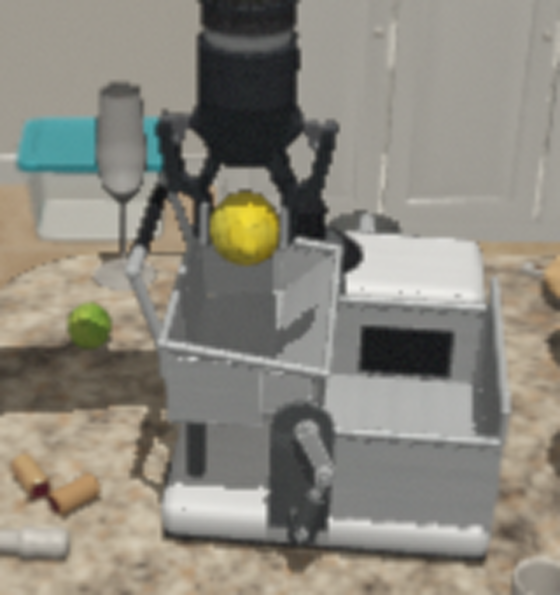

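The lemon is held end-on over the skip, which is empty. The left finger knuckle at (170,125) would come close to the handle, so I'm shifting 10 mm forward and releasing a little higher.

Converted, 0.03 m is 0.6, 0.0086 m is 0.172.

```bash
echo '-0.1,0.172,0.2,0,0,0
0,0,0.6,0,0,0
0,0,0.56,0,0,0
0,0,0.4,0,0,0
0,0,0,0,0,0' > next.json && python3 -m handwheel next.json;  echo '0,0,0,0,0,0
0,0,0,0,0,0
0,0,0,0,0,0
0,0,0,0,0,0' > next.json && python3 -m handwheel next.json 0.82 25
```

```text
time_s: 6.35
position: [0.5223, 0.0352, 0.1741]
ee_rot: [[0.123, 0.992, -0.007], [0.992, -0.123, -0.001], [-0.002, -0.007, -1.0]]
ft_force: [-0.6, 0.2, -1.5]
gripper_width: 0.622
grip_force: 27.2
time_s: 6.75
position: [0.5263, 0.0372, 0.1785]
ee_rot: [[0.121, 0.993, 0.003], [0.993, -0.121, 0.0], [0.0, 0.003, -1.0]]
ft_force: [-0.1, -0.5, 0.2]
gripper_width: 0.821
grip_force: 0.0
```

Converted, -0.045 m is -0.9, -0.03 m is -0.6.

```bash
echo '0,0,-0.4,0,0,0
0,0,-0.9,0,0,0
0,0,-0.9,0,0,0
0,0,-0.6,0,0,0' > next.json && python3 -m handwheel next.json;  python3 - <<'E'
from h import *
state(); go([.371,.304,.29],1.45)
d=arm.grab_frame('side'); im=cv2.resize(d['image'][100:270,190:350,::-1],None,fx=3.5,fy=3.5,interpolation=cv2.INTER_CUBIC); cv2.imwrite('pics/a2.png',im)
t=arm.grab_frame('top');print(t['image'].std())
m=colmask(d,(20,110,90),(35,255,255),(226,140,300,240)); u=cen(m); q=np.load('press.npy'); P=atz(d,*u,.163)[:2]-q[:2]; c,s=np.cos(q[2]),np.sin(q[2]); print('lemon in press',u,c*P[0]+s*P[1],-s*P[0]+c*P[1],(m>0).sum())
E
```

```text
time_s: 7.15
position: [0.5262, 0.0375, 0.3212]
ee_rot: [[0.12, 0.993, 0.005], [0.993, -0.12, 0.0], [0.001, 0.005, -1.0]]
ft_force: [0.3, -0.7, 0.9]
gripper_width: 0.822
grip_force: 0.0
t 7.15 pos [0.5262 0.0375 0.3212] F [ 0.3 -0.7  0.9] w 0.8219908215259473 0.0
[[0.12, 0.993, 0.005], [0.993, -0.12, 0.0], [0.001, 0.005, -1.0]] [ 0.07  0.24  0.04  1.37 -0.    1.76]
N 7 row [0.0351, -0.0266, 0.0044, 0.0, 0.0, 0.0001] yaw 1.45 j6 1.76
3.457718553165536
lemon in press (np.float64(259.46527777777777), np.float64(196.43055555555554)) -0.06018365565739825 -0.029048868632403677 144
```

Converted, 0.04 m is 0.8, 0.0351 m is 0.702.

```bash
echo '0.702,-0.532,0,0,0,0
0.702,-0.532,0,0,0,0
0.702,-0.532,0,0,0,0
0.702,-0.532,0,0,0,0
0.702,-0.532,0.2,0,0,0
0.702,-0.532,0.4,0,0,0
0.702,-0.532,0.6,0,0,0
0,0,0.8,0,0,0
0,0,0.8,0,0,0
0,0,0.8,0,0,0
0,0,0,0,0,0' > next.json && python3 -m handwheel next.json 1.0 25;  python3 - <<'E'
from h import *
state(); go([.371,.304,.017],1.45)
d=arm.grab_frame('side'); im=cv2.resize(d['image'][100:270,170:330,::-1],None,fx=3.5,fy=3.5,interpolation=cv2.INTER_CUBIC); cv2.imwrite('pics/a3.png',im)
E
```

```text
time_s: 8.35
position: [0.3671, 0.2982, 0.1342]
ee_rot: [[0.12, 0.993, -0.009], [0.993, -0.12, -0.007], [-0.008, -0.008, -1.0]]
ft_force: [-0.8, -0.3, 0.0]
gripper_width: 0.998
grip_force: 0.0
t 8.35 pos [0.3671 0.2982 0.1342] F [-0.8 -0.3  0. ] w 0.9979319821511624 0.0
[[0.12, 0.993, -0.009], [0.993, -0.12, -0.007], [-0.008, -0.008, -1.0]] [ 0.68  0.26 -0.44  0.88 -0.    2.37]
N 3 row [0.0024, 0.0014, 0.039, 0.0, 0.0, 0.0003] yaw 1.451 j6 2.37
```

View pics/a3.png

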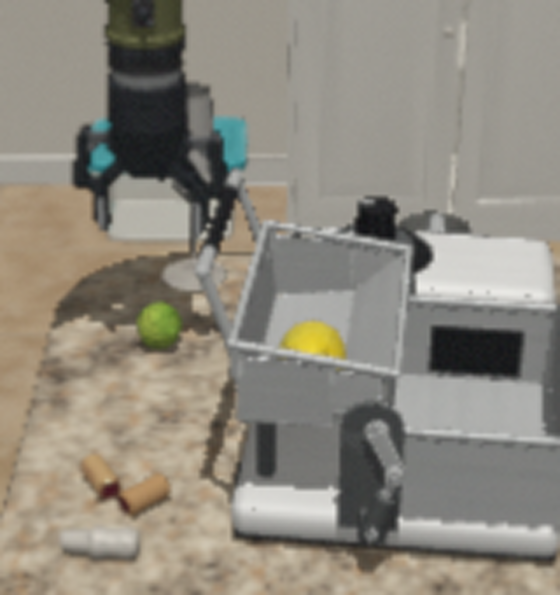

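The lemon is in the skip at (313,338), with the left half free. The gripper is centred over the lime at (158,326).

Converted, 0.035 m is 0.7, 0.03 m is 0.6.

```bash
echo '0.06,0.02,0.7,0,0,0
0.04,0.02,0.7,0,0,0
0,0,0.6,0,0,0
0,0,0.3,0,0,0
0,0,0,0,0,0' > next.json && python3 -m handwheel next.json 1.0 25; echo '0,0,0,0,0,0
0,0,0,0,0,0
0,0,0,0,0,0
0,0,0,0,0,0
0,0,0,0,0,0
0,0,0,0,0,0
0,0,0,0,0,0' > next.json && python3 -m handwheel next.json 0.2 25; echo '0,0,-0.6,0,0,0
0,0,-0.9,0,0,0
0,0,-0.9,0,0,0
0,0,-0.9,0,0,0
0,0,-0.9,0,0,0
0,0,-0.9,0,0,0
0,0,-0.9,0,0,0' > next.json && python3 -m handwheel next.json; python3 -c "
from h import *
p=W([-54,46,0])[0]; print(p)
go([p[0],p[1],.312],1.45)"
```

```text
time_s: 8.9
position: [0.3744, 0.3061, 0.0243]
ee_rot: [[0.121, 0.993, -0.0], [0.993, -0.121, -0.0], [-0.0, -0.0, -1.0]]
ft_force: [0.1, -0.3, 0.8]
gripper_width: 1.002
grip_force: 0.0
time_s: 9.6
position: [0.3751, 0.307, 0.026]
ee_rot: [[0.12, 0.993, 0.002], [0.993, -0.12, 0.002], [0.002, 0.002, -1.0]]
ft_force: [-1.6, -0.2, 7.1]
gripper_width: 0.496
grip_force: 24.5
time_s: 10.3
position: [0.3737, 0.3057, 0.3271]
ee_rot: [[0.121, 0.993, 0.001], [0.993, -0.121, 0.001], [0.001, 0.001, -1.0]]
ft_force: [1.4, 0.2, -0.5]
gripper_width: 0.497
grip_force: 26.1
[0.53719406 0.13321738 0.        ]
N 6 row [-0.0252, 0.0305, 0.0025, 0.0, 0.0, -0.0] yaw 1.45 j6 2.38
```

Converted, 0.0305 m is 0.61, -0.0252 m is -0.504.

```bash
echo '-0.504,0.61,0,0,0,0
-0.504,0.61,0,0,0,0
-0.504,0.61,0,0,0,0
-0.504,0.61,0,0,0,0
-0.504,0.61,0,0,0,0
-0.504,0.61,0,0,0,0
0,0,0,0,0,0
0,0,0,0,0,0' > next.json && python3 -m handwheel next.json;  python3 - <<'E'
from h import *
state(); p=W([-54,46,0])[0]; go([p[0],p[1],.178],1.45)
d=arm.grab_frame('side'); print([(round(r['conf'],2),np.round(r['bbox'])) for r in arm.find_in(d,'lime')])
E
```

```text
time_s: 11.1
position: [0.5376, 0.1331, 0.3244]
ee_rot: [[0.122, 0.992, -0.0], [0.992, -0.122, 0.0], [0.0, -0.0, -1.0]]
ft_force: [-0.4, 0.6, -1.4]
gripper_width: 0.494
grip_force: 26.1
t 11.1 pos [0.5376 0.1331 0.3244] F [-0.4  0.6 -1.4] w 0.4942747892862323 26.094016892602667
[[0.122, 0.992, -0.0], [0.992, -0.122, 0.0], [0.0, -0.0, -1.0]] [0.24 0.29 0.12 1.4  0.   1.94]
N 4 row [-0.0, -0.0001, 0.0366, 0.0, 0.0, -0.0005] yaw 1.448 j6 1.94
[(0.67, array([260., 127., 273., 144.]))]
```

Converted, 0.045 m is 0.9, 0.036 m is 0.72.

```bash
echo '0,0,0.7,0,0,0
0,0,0.9,0,0,0
0,0,0.72,0,0,0
0,0,0.6,0,0,0
0,0,0,0,0,0' > next.json && python3 -m handwheel next.json;  echo '0,0,0,0,0,0
0,0,0,0,0,0
0,0,0,0,0,0
0,0,0,0,0,0' > next.json && python3 -m handwheel next.json 0.72 25; echo '0,0,-0.4,0,0,0
0,0,-0.9,0,0,0
0,0,-0.9,0,0,0
0,0,-0.8,0,0,0
0,0,0,0,0,0' > next.json && python3 -m handwheel next.json;python3 - <<'E'
from h import *
p=W([-140,0,0])[0]; go([p[0],p[1],.32],1.45)
d=arm.grab_frame('side'); im=cv2.resize(d['image'][100:270,190:350,::-1],None,fx=3.5,fy=3.5,interpolation=cv2.INTER_CUBIC); cv2.imwrite('pics/a4.png',im)
E
```

```text
time_s: 11.7
position: [0.5331, 0.1341, 0.1744]
ee_rot: [[0.118, 0.993, -0.009], [0.993, -0.118, -0.002], [-0.003, -0.008, -1.0]]
ft_force: [-0.5, 1.0, -0.5]
gripper_width: 0.494
grip_force: 26.1
time_s: 12.1
position: [0.5386, 0.1342, 0.1798]
ee_rot: [[0.12, 0.993, 0.003], [0.993, -0.12, 0.001], [0.001, 0.003, -1.0]]
ft_force: [0.6, -0.7, 0.0]
gripper_width: 0.72
grip_force: 0.0
time_s: 12.6
position: [0.5404, 0.1345, 0.3353]
ee_rot: [[0.121, 0.993, 0.012], [0.993, -0.121, 0.003], [0.005, 0.012, -1.0]]
ft_force: [0.5, -0.5, -1.0]
gripper_width: 0.725
grip_force: 0.0
N 3 row [-0.0159, -0.0297, 0.0047, 0.0, 0.0, -0.0001] yaw 1.45 j6 1.94
```

View pics/a4.png

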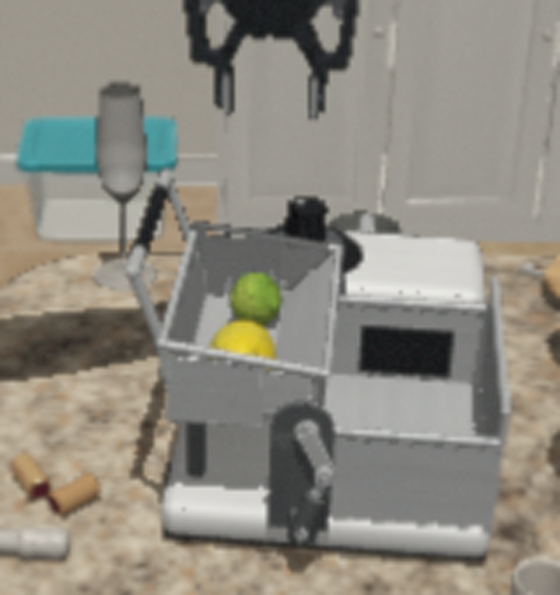

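Both fruits lie side by side in the skip, the lime at (256,298) and the lemon at (243,340). Next I grip the handle.

The manual's scale: shifts go in shares of 50 mm and turns go in shares of pi rad. Converting my numbers, 0.03 m is 0.6, -0.0297 m is -0.594.

```bash
echo '-0.318,-0.594,0,0,0,0
-0.318,-0.594,0,0,0,0
-0.318,-0.594,0.4,0,0,0
0,0,0.6,0,0,0
0,0,0.6,0,0,0
0,0,0.22,0,0,0
0,0,0,0,0,0' > next.json && python3 -m handwheel next.json 0.72 25; python3 -c "
from h import *
p=W([-140,0,0])[0]; go([p[0],p[1],.242],1.45)"
```

```text
time_s: 13.35
position: [0.4416, 0.0968, 0.2353]
ee_rot: [[0.121, 0.993, -0.005], [0.993, -0.121, -0.001], [-0.002, -0.004, -1.0]]
ft_force: [0.1, 0.3, -0.5]
gripper_width: 0.72
grip_force: 0.0
N 1 row [0.0017, 0.0045, -0.0067, 0.0, 0.0, -0.0001] yaw 1.45 j6 1.91
```

Converted, 0.002 m is 0.04.

```bash
echo '0,0.04,0,0,0,0
0,0,0,0,0,0
0,0,0,0,0,0
0,0,0,0,0,0
0,0,0,0,0,0
0,0,0,0,0,0
0,0,0,0,0,0
0,0,0,0,0,0' > next.json && python3 -m handwheel next.json 0 35; python3 -c "
from h import *
p=W([-140,0,0])[0]; go([p[0],p[1],.242],1.45)"
```

```text
time_s: 14.15
position: [0.4432, 0.0976, 0.2381]
ee_rot: [[0.12, 0.993, -0.003], [0.993, -0.12, 0.002], [0.001, -0.003, -1.0]]
ft_force: [-6.8, 2.2, 6.8]
gripper_width: 0.163
grip_force: 34.1
N 1 row [0.0007, 0.003, -0.0039, 0.0, 0.0, 0.0007] yaw 1.451 j6 1.91
```

```bash
echo '0,0.22,-0.208,0,0,0
0,0.22,-0.208,0,0,0
0,0.22,-0.208,0,0,0
0,0.264,-0.146,0,0,0
0,0.264,-0.146,0,0,0
0,0.264,-0.146,0,0,0' > next.json && python3 -m handwheel next.json 0 35; python3 -c "
from h import *
state()"
```

```text
time_s: 14.75
position: [0.5136, 0.0894, 0.2921]
ee_rot: [[0.119, 0.993, -0.006], [0.993, -0.119, 0.003], [0.002, -0.007, -1.0]]
ft_force: [-6.6, 2.8, 8.1]
gripper_width: 0.16
grip_force: 36.5
t 14.75 pos [0.5136 0.0894 0.2921] F [-6.6  2.8  8.1] w 0.1603292960295412 36.4942467212677
[[0.119, 0.993, -0.006], [0.993, -0.119, 0.003], [0.002, -0.007, -1.0]] [ 0.17  0.24 -0.03  1.3   0.    1.86]
```

Following the arc well; carry on to the stop.

Converted, 0.015 m is 0.3, 0.0146 m is 0.292.

```bash
echo '0,0.292,-0.078,0,0,0
0,0.292,-0.078,0,0,0
0,0.292,-0.078,0,0,0
0,0.3,0,0,0,0
0,0.3,0,0,0,0
0,0.3,0,0,0,0
0,0.292,0.072,0,0,0
0,0.292,0.072,0,0,0
0,0.292,0.072,0,0,0
0,0,0,0,0,0
0,0,0,0,0,0' > next.json && python3 -m handwheel next.json 0 35
python3 - <<'E'
from h import *
state(); p=W([65,0,0])[0]; go([p[0],p[1],.296],1.45)
d=arm.grab_frame('side'); im=cv2.resize(d['image'][100:270,190:350,::-1],None,fx=3.5,fy=3.5,interpolation=cv2.INTER_CUBIC); cv2.imwrite('pics/a5.png',im)
E
```

```text
time_s: 15.85
position: [0.6468, 0.0734, 0.2921]
ee_rot: [[0.12, 0.993, -0.004], [0.993, -0.12, 0.002], [0.002, -0.004, -1.0]]
ft_force: [-6.6, 3.3, 4.3]
gripper_width: 0.157
grip_force: 37.5
t 15.85 pos [0.6468 0.0734 0.2921] F [-6.6  3.3  4.3] w 0.15748521484485523 37.51112401485443
[[0.12, 0.993, -0.004], [0.993, -0.12, 0.002], [0.002, -0.004, -1.0]] [0.11 0.48 0.33 1.42 0.   1.8 ]
N 1 row [0.0001, 0.003, -0.0039, 0.0, 0.0, 0.0008] yaw 1.451 j6 1.8
```

View pics/a5.png

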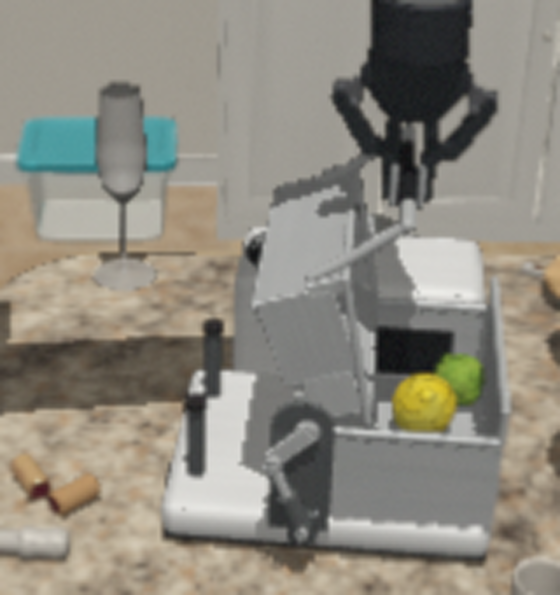

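The skip lies tipped and both fruits are in the hopper, the lemon at (424,404) and the lime at (460,378). I press a little against the stop to make sure.

Converted, 0.004 m is 0.08, 0.0015 m is 0.03.

```bash
echo '0,0.08,0.03,0,0,0
0,0.08,0.03,0,0,0
0,0,0,0,0,0
0,0,0,0,0,0' > next.json && python3 -m handwheel next.json 0 35
```

```text
time_s: 16.3
position: [0.6469, 0.0734, 0.292]
ee_rot: [[0.119, 0.993, -0.016], [0.993, -0.119, 0.004], [0.003, -0.016, -1.0]]
ft_force: [-28.6, 5.1, 22.1]
gripper_width: 0.161
grip_force: 39.4
```

Converted, -0.015 m is -0.3, -0.0146 m is -0.292.

```bash
echo '0,-0.16,-0.06,0,0,0
0,-0.292,-0.072,0,0,0
0,-0.292,-0.072,0,0,0
0,-0.292,-0.072,0,0,0
0,-0.3,0,0,0,0
0,-0.3,0,0,0,0
0,-0.3,0,0,0,0
0,-0.218,0.058,0,0,0
0,-0.218,0.058,0,0,0
0,-0.218,0.058,0,0,0
0,-0.218,0.058,0,0,0' > next.json && python3 -m handwheel next.json 0 40;echo '0,-0.158,0.088,0,0,0
0,-0.158,0.088,0,0,0
0,-0.158,0.088,0,0,0
0,-0.158,0.088,0,0,0
0,-0.158,0.088,0,0,0
0,-0.132,0.124,0,0,0
0,-0.132,0.124,0,0,0
0,-0.132,0.124,0,0,0
0,-0.132,0.124,0,0,0
0,-0.132,0.124,0,0,0
0,0,0,0,0,0
0,0,0,0,0,0' > next.json && python3 -m handwheel next.json 0 40; python3 -c "
from h import *
state()"
```

```text
time_s: 17.4
position: [0.5211, 0.0884, 0.2943]
ee_rot: [[0.121, 0.993, 0.012], [0.993, -0.121, 0.001], [0.002, 0.012, -1.0]]
ft_force: [4.0, -0.1, -0.5]
gripper_width: 0.164
grip_force: 41.5
time_s: 18.6
position: [0.4437, 0.0973, 0.236]
ee_rot: [[0.12, 0.993, -0.005], [0.993, -0.12, 0.001], [0.0, -0.005, -1.0]]
ft_force: [-4.9, 3.9, -6.2]
gripper_width: 0.158
grip_force: 44.0
t 18.6 pos [0.4437 0.0973 0.236 ] F [-4.9  3.9 -6.2] w 0.15775155355402004 43.96682918071747
[[0.12, 0.993, -0.005], [0.993, -0.12, 0.001], [0.0, -0.005, -1.0]] [ 0.21  0.15 -0.3   1.13  0.    1.91]
```

Converted, -0.002 m is -0.04.

```bash
echo '0,-0.04,0.04,0,0,0
0,-0.04,0.04,0,0,0
0,0,0,0,0,0
0,0,0,0,0,0' > next.json && python3 -m handwheel next.json 0 40; echo '0,0,0,0,0,0
0,0,0,0,0,0
0,0,0,0,0,0
0,0,0,0,0,0
0,0,0,0,0,0' > next.json && python3 -m handwheel next.json 0.6 30; echo '0,0,-0.4,0,0,0
0,0,-0.9,0,0,0
0,0,-0.9,0,0,0
0,0,0,0,0,0' > next.json && python3 -m handwheel next.json
python3 - <<'E'
from h import *
state(); d=arm.grab_frame('side'); a=d['image'][130:210,210:310]
m=np.vstack([cv2.resize(d['image'][130:200,225:325,::-1],None,fx=6,fy=6,interpolation=cv2.INTER_CUBIC)]); cv2.imwrite('pics/a6.png',m)
P=W([-25,184,182])[0]; print(P); go([*P[:2],.26],1.45); np.save('d0.npy',d['image'])
for n in ('start_knob','pulp_ring','ring_tab','knob_top'):
    for r in arm.trace(d,n)[:2]: print(n,round(r['conf'],2),np.round(r['bbox']),cen(r['pixels']))
# upright check: predicted handle/back wall px
for p in [(-140,55,250),(-140,-55,250),(-116,99,197),(-116,-99,197)]: print(np.round((proj(d,W(p)[0])-[225,130])*6))
E
```

```text
time_s: 19.0
position: [0.4433, 0.0974, 0.2353]
ee_rot: [[0.121, 0.993, 0.004], [0.993, -0.121, 0.0], [0.001, 0.004, -1.0]]
ft_force: [-3.6, 1.2, 4.9]
gripper_width: 0.16
grip_force: 45.1
time_s: 19.5
position: [0.4417, 0.0974, 0.2333]
ee_rot: [[0.121, 0.993, 0.0], [0.993, -0.121, -0.0], [-0.0, 0.0, -1.0]]
ft_force: [-0.5, 0.7, -0.9]
gripper_width: 0.601
grip_force: 0.0
time_s: 19.9
position: [0.4445, 0.098, 0.3492]
ee_rot: [[0.12, 0.993, 0.011], [0.993, -0.121, 0.002], [0.003, 0.01, -1.0]]
ft_force: [0.5, 0.1, -0.3]
gripper_width: 0.6
grip_force: 0.0
t 19.9 pos [0.4445 0.098  0.3492] F [ 0.5  0.1 -0.3] w 0.6001719843966334 0.0
[[0.12, 0.993, 0.011], [0.993, -0.121, 0.002], [0.003, 0.01, -1.0]] [ 0.22  0.11 -0.06  1.4  -0.    1.91]
[0.58264905 0.26670462 0.182     ]
N 6 row [0.0307, 0.0195, 0.0146, 0.0, 0.0, -0.0] yaw 1.45 j6 1.91
start_knob 0.48 [226. 148. 338. 260.] (np.float64(281.90792487402655), np.float64(209.39647274393036))
start_knob 0.42 [267. 155. 286. 169.] (np.float64(276.95394736842104), np.float64(161.98026315789474))
pulp_ring 0.48 [224. 148. 290. 239.] (np.float64(257.9049271339348), np.float64(190.83726578764745))
ring_tab 0.57 [228. 152. 288. 234.] (np.float64(258.76111908177904), np.float64(192.27152080344334))
knob_top 0.93 [225. 149. 337. 260.] (np.float64(281.9089964199099), np.float64(209.44092851368518))
[ 66. 147.]
[ 29. 254.]
[127. 205.]
[ 68. 408.]
```

View pics/a6.png

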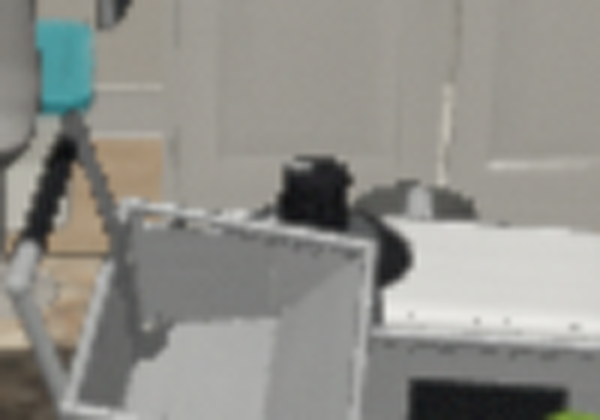

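The skip is upright: the handle and back wall match the prediction, including the corner at (127,205). The knob top is at (318,171) in this crop, i.e. full-frame px (278,158.5). Moving over the knob now.

Converted, 0.0307 m is 0.614, 0.03 m is 0.6.

```bash
echo '0.614,0.39,0,0,0,0
0.614,0.39,0,0,0,0
0.614,0.39,0,0,0,0
0.614,0.39,0.4,0,0,0
0.614,0.39,0.6,0,0,0
0.614,0.39,0.6,0,0,0
0,0,0.6,0,0,0
0,0,0,0,0,0
0,0,0,0,0,0' > next.json && python3 -m handwheel next.json 0.8 20
python3 - <<'E'
from h import *
state(); go([.583,.266,.172])
d=arm.grab_frame('side'); m=cv2.resize(d['image'][100:200,225:345,::-1],None,fx=6,fy=6,interpolation=cv2.INTER_CUBIC); cv2.imwrite('pics/a7.png',m)
E
```

```text
time_s: 21.05
position: [0.5787, 0.2655, 0.2321]
ee_rot: [[0.121, 0.993, -0.004], [0.993, -0.121, -0.002], [-0.002, -0.003, -1.0]]
ft_force: [0.8, -0.2, 0.5]
gripper_width: 0.804
grip_force: 0.0
t 21.05 pos [0.5787 0.2655 0.2321] F [ 0.8 -0.2  0.5] w 0.803639145966625 0.0
[[0.121, 0.993, -0.004], [0.993, -0.121, -0.002], [-0.002, -0.003, -1.0]] [ 0.43  0.46  0.14  1.26 -0.    2.12]
N 2 row [0.0006, 0.0022, 0.0301, 0.0, 0.0, 0.0] yaw 1.45 j6 2.12
```

View pics/a7.png

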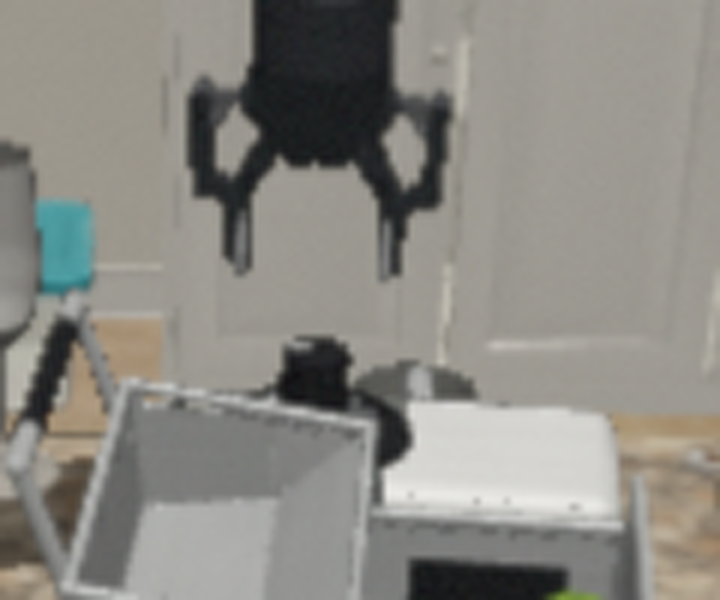

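The finger mid-line is at x≈314 and the knob at 318, about 2 mm off. Lower and close lightly.

Converted, 0.02 m is 0.4, 0.003 m is 0.06.

```bash
echo '0,0.06,0.4,0,0,0
0,0,0.4,0,0,0
0,0,0.3,0,0,0
0,0,0.12,0,0,0
0,0,0,0,0,0' > next.json && python3 -m handwheel next.json 0.8 20; python3 -c "
from h import *
state()"; echo '0,0,0,0,0,0
0,0,0,0,0,0
0,0,0,0,0,0
0,0,0,0,0,0
0,0,0,0,0,0
0,0,0,0,0,0' > next.json && python3 -m handwheel next.json 0.2 20; python3 -c "
from h import *
s=state(); R=np.array(s['ee_rot']); print(R.T@s['ft_force'],s['moment'])"
```

```text
time_s: 21.6
position: [0.5832, 0.2655, 0.1736]
ee_rot: [[0.121, 0.993, 0.001], [0.993, -0.121, 0.001], [0.001, 0.001, -1.0]]
ft_force: [0.9, -0.7, -0.4]
gripper_width: 0.797
grip_force: 0.0
t 21.6 pos [0.5832 0.2655 0.1736] F [ 0.9 -0.7 -0.4] w 0.7968105373623717 0.0
[[0.121, 0.993, 0.001], [0.993, -0.121, 0.001], [0.001, 0.001, -1.0]] [ 0.43  0.49  0.04  1.12 -0.    2.12]
time_s: 22.2
position: [0.5821, 0.2663, 0.1742]
ee_rot: [[0.12, 0.993, -0.0], [0.993, -0.12, 0.001], [0.001, -0.001, -1.0]]
ft_force: [-3.9, 0.2, 5.2]
gripper_width: 0.432
grip_force: 20.7
t 22.2 pos [0.5821 0.2663 0.1742] F [-3.9  0.2  5.2] w 0.4321276250321291 20.66766768693924
[[0.12, 0.993, -0.0], [0.993, -0.12, 0.001], [0.001, -0.001, -1.0]] [0.43 0.49 0.04 1.12 0.   2.12]
[-0.26915186 -3.89177143 -5.24482228] [0.00230558 0.84790168 0.00402363]
```

Converted, -0.001 m is -0.02.

```bash
echo '0,-0.02,0,0,0,0
0,0,0,0,0,0
0,0,0,0,0,0
0,0,0,0,0,0' > next.json && python3 -m handwheel next.json 0.8 20; echo '0,0,0,0,0,-0.0462
0,0,0,0,0,-0.0462
0,0,0,0,0,-0.0462
0,0,0,0,0,-0.0462
0,0,0,0,0,-0.0462
0,0,0,0,0,-0.0462
0,0,0,0,0,-0.0462
0,0,0,0,0,-0.0462
0,0,0,0,0,-0.0462
0,0,0,0,0,-0.0462
0,0,0.06,0,0,0
0,0,0,0,0,0' > next.json && python3 -m handwheel next.json 0.8 20;  echo '0,0,0,0,0,0
0,0,0,0,0,0
0,0,0,0,0,0
0,0,0,0,0,0
0,0,0,0,0,0
0,0,0,0,0,0' > next.json && python3 -m handwheel next.json 0.2 25; python3 -c "
from h import *
s=state(); R=np.array(s['ee_rot']); print(R.T@s['ft_force'],s['moment'])"
```

```text
time_s: 22.6
position: [0.5822, 0.266, 0.1723]
ee_rot: [[0.121, 0.993, 0.0], [0.993, -0.121, 0.0], [0.0, 0.0, -1.0]]
ft_force: [-0.3, -0.0, -0.2]
gripper_width: 0.797
grip_force: 0.0
time_s: 23.8
position: [0.5817, 0.2658, 0.1687]
ee_rot: [[-0.97, 0.242, -0.001], [0.242, 0.97, -0.0], [0.001, -0.001, -1.0]]
ft_force: [0.8, -0.7, 0.1]
gripper_width: 0.802
grip_force: 0.0
time_s: 24.4
position: [0.5829, 0.2692, 0.1704]
ee_rot: [[-0.971, 0.239, 0.002], [0.239, 0.971, 0.006], [-0.001, 0.007, -1.0]]
ft_force: [1.0, 7.5, 0.9]
gripper_width: 0.431
grip_force: 27.3
t 24.4 pos [0.5829 0.2692 0.1704] F [1.  7.5 0.9] w 0.43075856725678835 27.287814617156982
[[-0.971, 0.239, 0.002], [0.239, 0.971, 0.006], [-0.001, 0.007, -1.0]] [0.43 0.49 0.03 1.1  0.   0.67]
[ 0.8447176   7.56354558 -0.8640725 ] [ 1.36289798 -0.07330603 -0.03053498]
```

Converted, 0.0035 m is 0.07.

```bash
echo '0,0.07,0,0,0,0
0,0,0,0,0,0' > next.json && python3 -m handwheel next.json 0.2 25 | grep -A0 -E 'pos|ft_f'; M='import sys;sys.path.insert(0,".");from plant import arm;import numpy as np;s=arm.sense();R=np.array(s["ee_rot"]);print("yaw",round(float(np.arctan2(R[1,0],R[0,0])),3),"Mz",round(s["moment"][2],3),np.round(s["ft_force"],1),np.round(s["position"],4))'; python3 -c "$M"
echo '0,0,0,0,0,-0.0191
0,0,0,0,0,0' > next.json && python3 -m handwheel next.json >/dev/null; python3 -c "$M"
echo '0,0,0,0,0,-0.0191
0,0,0,0,0,0' > next.json && python3 -m handwheel next.json >/dev/null; python3 -c "$M"
echo '0,0,0,0,0,-0.0191
0,0,0,0,0,0' > next.json && python3 -m handwheel next.json >/dev/null; python3 -c "$M"
```

```text
position: [0.583, 0.2695, 0.1703]
--
ft_force: [-0.4, 0.3, 5.0]
yaw 2.9 Mz 0.097 [-0.4  0.3  5. ] [0.583  0.2695 0.1703]
yaw 2.96 Mz 0.041 [-0.8 -0.6  5.5] [0.583  0.2695 0.1703]
yaw 3.018 Mz -0.466 [-1.   1.1  6.6] [0.583  0.2695 0.1703]
yaw 3.078 Mz -0.327 [ 1.2 -0.1  3.5] [0.5841 0.2696 0.1703]
```

Converted, 0.02 rad is 0.0064.

```bash
M='from plant import arm;import numpy as np;s=arm.sense();R=np.array(s["ee_rot"]);print("yaw",round(float(np.arctan2(R[1,0],R[0,0])),3),"Mz",round(s["moment"][2],3),np.round(s["ft_force"],1))'
for i in 1 2 3 4; do echo '0,0,0,0,0,0.0064
0,0,0,0,0,0' > next.json && python3 -m handwheel next.json >/dev/null; python3 -c "$M"; done
```

```text
yaw 3.058 Mz -0.039 [ 2.7 -0.   6.1]
yaw 3.038 Mz -0.022 [ 3.3 -0.5  5.2]
yaw 3.018 Mz -0.062 [ 1.8 -1.1  5.4]
yaw 2.998 Mz 0.007 [ 2.8 -0.8  5.3]
```

Converted, 0.126 rad is 0.0401.

```bash
echo '0,0,0,0,0,0.0401
0,0,0,0,0,0.0401
0,0,0,0,0,0.0401
0,0,0,0,0,0.0401
0,0,0,0,0,0.0401
0,0,0,0,0,0.0401' > next.json && python3 -m handwheel next.json | grep ft_; echo '0,0,0,0,0,0.0401
0,0,0,0,0,0.0401
0,0,0,0,0,0.0401
0,0,0,0,0,0.0401
0,0,0,0,0,0.0401
0,0,0,0,0,0.0388
0,0,0,0,0,0
0,0,0,0,0,0' > next.json && python3 -m handwheel next.json; python3 -c 'from plant import arm;import numpy as np;s=arm.sense();R=np.array(s["ee_rot"]);print("yaw",round(float(np.arctan2(R[1,0],R[0,0])),3),"Mz",round(s["moment"][2],3))'
```

```text
ft_force: [0.9, -2.7, 7.0]
time_s: 27.4
position: [0.5822, 0.2679, 0.1702]
ee_rot: [[0.081, 0.997, -0.0], [0.997, -0.081, -0.003], [-0.003, -0.0, -1.0]]
ft_force: [-1.0, -3.5, 8.9]
gripper_width: 0.434
grip_force: 28.1
yaw 1.49 Mz -0.059
```

Release, rise and check by picture.

Converted, -0.045 m is -0.9, -0.04 m is -0.8.

```bash
echo '0,0,0,0,0,0
0,0,0,0,0,0
0,0,0,0,0,0
0,0,0,0,0,0' > next.json && python3 -m handwheel next.json 0.8 20 |grep ft_; echo '0,0,-0.4,0,0,0
0,0,-0.8,0,0,0
0,0,-0.9,0,0,0
0,0,-0.6,0,0,0
0,-0.6,0,0,0,0
0,-0.8,0,0,0,0
0,0,0,0,0,0' > next.json && python3 -m handwheel next.json|grep pos
python3 - <<'E'
from h import *
d=arm.grab_frame('side'); t=arm.grab_frame('top'); print(t['image'].std())
old=np.load('d0.npy'); c=lambda im:cv2.resize(im[145:185,255:305,::-1],None,fx=12,fy=7.2,interpolation=cv2.INTER_CUBIC)
cv2.imwrite('pics/a8.png',np.vstack([c(old),c(d['image'])]))
for n in('flute','mill','tumbler'):
    print(n,[np.round(r['bbox'],1).tolist() for r in arm.find_in(d,n)[:1]])
E
```

```text
ft_force: [0.3, -0.9, 0.3]
position: [0.5078, 0.2743, 0.3042]
3.457775041070486
flute [[214.6, 120.3, 231.3, 182.9]]
mill [[171.3, 289.7, 200.7, 352.2]]
tumbler [[284.2, 161.8, 305.8, 166.6]]
```

View pics/a8.png

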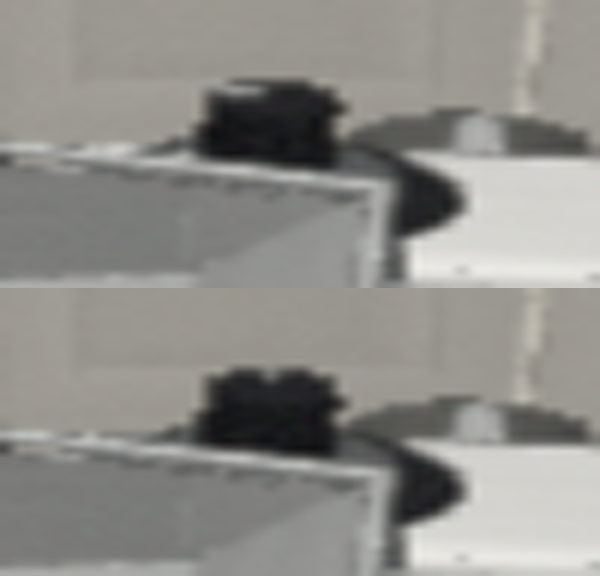

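The pointer's light line was at left (212–265, y 90) before and now points away from the camera at x≈270, towards the bar mark. I'll quantify it from raw pixels.

Run:
```python
from h import *
d=arm.grab_frame('side'); old=np.load('d0.npy')
for im in (old,d['image']): print(cv2.cvtColor(im,cv2.COLOR_RGB2GRAY)[154:166,269:287])
c=np.array([.583,.2692,.182]); q=np.load('press.npy')[2]
print('centre',proj(d,c))
for a in (0,.1,.2,.4,1.37,1.47,1.57,1.67,1.77):
    u=np.array([-np.cos(a),np.sin(a)]); v=np.array([np.cos(q)*u[0]-np.sin(q)*u[1],np.sin(q)*u[0]+np.cos(q)*u[1],0])
    print(a,[np.round(proj(d,c+v*r),1).tolist() for r in (.006,.012,.018)])
```

```text
[[148 150 149 148 149 148 150 150 150 149 149 150 149 151 149 150 149 149]
 [149 151 150 149 150 144 144 144 145 145 144 144 150 151 149 151 151 150]
 [158 158 157 156 151 110  95  90  82  82  81  93 147 153 155 157 156 156]
 [157 158 155 125 130 148 138 119  63  44  42  48  83  97 151 157 157 156]
 [157 156 151  89  70  86  81  74  46  36  34  39  42  66 142 155 156 155]
 [155 154 150  76  40  43  41  44  39  37  38  37  34  42  91 148 153 153]
 [154 154 149  72  30  30  33  35  37  36  36  32  33  33  77 146 153 152]
 [153 152 144  69  25  23  29  30  27  30  31  30  23  59 137 151 150 147]
 [152 149  92  38  23  24  20  25  25  26  30  28  22  62 145 145 118 105]
 [148 145  72  23  19  22  23  24  26  25  28  24  24  60 138 103  88  88]
 [100 102  61  26  20  23  27  31  27  18  27  23  23  44  93  80  80  84]
 [ 82  98  59  31  24  24  20  27  27  21  30  28  23  31  64  67  62  73]]
[[147 147 148 148 147 148 147 148 147 149 147 149 148 148 148 148 148 148]
 [149 150 149 148 149 144 143 143 146 145 143 143 148 149 149 149 150 148]
 [157 157 157 152 148  96  80  89 125  96  82  92
[... 516 characters left out ...]
5  26  24  25  61 136 101  87  88]
 [103 100  60  31  22  24  30  25  26  26  23  23  24  41  91  78  79  83]
 [ 74  85  53  25  22  28  26  28  20  30  22  22  27  33  64  67  61  74]]
centre [277.2000315  157.71193967]
0 [[275.4, 157.6], [273.6, 157.5], [271.7, 157.4]]
0.1 [[275.4, 157.5], [273.6, 157.3], [271.8, 157.1]]
0.2 [[275.4, 157.4], [273.7, 157.2], [271.9, 156.9]]
0.4 [[275.6, 157.3], [274.0, 156.9], [272.3, 156.5]]
1.37 [[277.0, 156.9], [276.7, 156.1], [276.5, 155.3]]
1.47 [[277.1, 156.9], [277.1, 156.1], [277.0, 155.3]]
1.57 [[277.3, 156.9], [277.4, 156.1], [277.6, 155.3]]
1.67 [[277.5, 156.9], [277.8, 156.1], [278.1, 155.3]]
1.77 [[277.7, 156.9], [278.2, 156.2], [278.6, 155.4]]
```

Pixels put the pointer at about 1.50 (±0.08), while the stop-based count gives 1.57. I'll regrip for one small clockwise nudge of 0.045 to centre it.

Converted, 0.04 m is 0.8, 0.03 m is 0.6.

```bash
echo '0,0.8,0,0,0,0
0,0.6,0,0,0,0
0,0,0.6,0,0,0
0,0,0.8,0,0,0
0,0,0.6,0,0,0
0,0,0.4,0,0,0
0,0,0.3,0,0,0
0,0,0,0,0,0' > next.json && python3 -m handwheel next.json 0.8 20; echo '0,0,0,0,0,0
0,0,0,0,0,0
0,0,0,0,0,0
0,0,0,0,0,0
0,0,0,0,0,0
0,0,0,0,0,0' > next.json && python3 -m handwheel next.json 0.2 25; python3 -c 'from plant import arm;import numpy as np;s=arm.sense();R=np.array(s["ee_rot"]);print("yaw",round(float(np.arctan2(R[1,0],R[0,0])),3),"Mz",round(s["moment"][2],3))'
```

```text
time_s: 29.6
position: [0.5819, 0.2684, 0.1661]
ee_rot: [[0.079, 0.997, -0.005], [0.997, -0.079, -0.002], [-0.003, -0.005, -1.0]]
ft_force: [0.0, -0.2, -0.4]
gripper_width: 0.8
grip_force: 0.0
time_s: 30.2
position: [0.5825, 0.2698, 0.1708]
ee_rot: [[0.078, 0.997, 0.0], [0.997, -0.078, 0.001], [0.001, 0.0, -1.0]]
ft_force: [-4.3, -0.4, 5.7]
gripper_width: 0.432
grip_force: 26.5
yaw 1.492 Mz 0.003
```

Converted, 0.045 rad is 0.0143.

```bash
echo '0,0,0,0,0,0.0143
0,0,0,0,0,0
0,0,0,0,0,0' > next.json && python3 -m handwheel next.json |grep ft_; echo '0,0,0,0,0,0
0,0,0,0,0,0
0,0,0,0,0,0
0,0,0,0,0,0' > next.json && python3 -m handwheel next.json 0.8 20 |grep ft_; echo '0,0,-0.4,0,0,0
0,0,-0.8,0,0,0
0,0,-0.9,0,0,0
0,0,-0.6,0,0,0
0,-0.6,0,0,0,0
0,-0.8,0,0,0,0
0,0,0,0,0,0' > next.json && python3 -m handwheel next.json|grep -E 'pos|ft_'
python3 - <<'E'
from h import *
d=arm.grab_frame('side'); print(cv2.cvtColor(d['image'],cv2.COLOR_RGB2GRAY)[155:161,269:287])
old=np.load('d0.npy').astype(int); df=np.abs(old-d['image']).sum(2)>60; df[:145]=0
n,l,s,c=cv2.connectedComponentsWithStats(df.astype(np.uint8)); print([x.tolist() for x in s[1:] if x[4]>8])
for n in('lemon','lime'): print(n,[(round(r['conf'],2),np.round(r['bbox'],1).tolist()) for r in arm.find_in(d,n)[:2]])
E
```

```text
ft_force: [-4.0, 0.8, 5.9]
ft_force: [0.0, 0.3, -0.1]
position: [0.5086, 0.2776, 0.3045]
ft_force: [1.1, -0.5, 0.7]
[[148 149 149 150 149 144 143 143 141 106 137 143 149 149 150 149 150 149]
 [157 156 155 152 147  94  80  83  93  81  82  93 145 152 156 156 155 154]
 [157 157 153 101  83  48  43  52  92  65  44  47  83  96 149 156 155 155]
 [155 155 149  80  42  35  37  40  55  43  39  38  42  67 142 153 154 154]
 [154 154 149  75  38  34  37  38  39  37  38  35  36  42  89 146 153 153]
 [153 152 147  74  32  30  34  37  35  36  36  36  30  25  62 144 151 152]]
[[42, 145, 8, 24, 104], [97, 145, 2, 8, 10], [231, 148, 15, 40, 183], [91, 154, 10, 33, 185], [272, 157, 7, 2, 11], [180, 174, 56, 43, 1440], [247, 183, 7, 8, 31], [43, 189, 21, 32, 283], [69, 188, 19, 25, 129], [107, 222, 8, 7, 35], [108, 236, 7, 16, 64]]
lemon [(0.57, [301.6, 211.2, 321.1, 224.2])]
lime [(0.71, [316.6, 196.1, 327.8, 210.2]), (0.53, [228.1, 150.9, 337.4, 259.2])]
```

Run:
```python
from h import *
d=arm.grab_frame('side'); a=cv2.imread('pics/crop.png').astype(int); b=cv2.resize(d['image'][130:270,200:350,::-1],(640,597),interpolation=cv2.INTER_CUBIC).astype(int)
g=lambda x,r:x[r[1]:r[3],r[0]:r[2]].mean(2).astype(np.float32)
for r in [(105,75,200,210),(140,130,240,300),(300,350,380,540),(75,0,135,210),(290,180,560,390)]:
    print(r,cv2.phaseCorrelate(g(a,r),g(b,r),cv2.createHanningWindow((r[2]-r[0],r[3]-r[1]),cv2.CV_32F)))
```

```text
(105, 75, 200, 210) ((0.019230012874693614, 0.4839293128024309), 1.062153775603683)
(140, 130, 240, 300) ((-0.03142882464151597, -0.006530677286590958), 0.9030376678042942)
(300, 350, 380, 540) ((-0.004691840066257669, 0.02355749784308614), 1.0883352962632975)
(75, 0, 135, 210) ((-0.04330777650524098, -0.018903566627813007), 1.1266622655185652)
(290, 180, 560, 390) ((-0.009035630456054378, -0.019561262509142807), 0.8313243355770661)
```

The skip, strut and flute are all back where the first picture had them, to sub-pixel. Nothing is touching the robot, so I hand in.

```bash
python3 -c "
from plant import arm
print(arm.job_done())"
```

```text
the job is handed in; nothing more can be done
None
```

I handed the job in with both fruits in the hopper, the skip eased back upright, and the start knob at the bar mark to within about 0.1 rad by my estimate; the pulp ring, glass, flute and mill look unmoved, the top camera gave no usable picture, and I viewed 12 pictures where the limit was 10.

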